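Prime the hand lubricator until its indicator pin pops out

TASK

One of the two hand lubricators on the bench has been primed already and its indicator pin sticks out of its side; the other one's pin is still in. Prime that other one: with the fingertips press its round knob all the way down and let it spring back up, again and again, until its pin pops fully out, and leave the knob up. Never touch the pins, pull the knob caps up or press the primed one's knob, and leave the dies and other loose things where they are.

Things in the scene. Friction and masses are not known exactly. Their poses are not given: they have to be found in the camera images.
- pump_a: the lubricator to prime (pin still in). Fixed; origin on the bench under its knob's centre, z up. White base x -55..120, y -50..115, 12 thick; block 70 x 76, top z 70; barrel dia. 38, top z 108; black knob above. Clear reservoir with white lid at x 80, dia. 72, top z 118. Round nose (dia. 32, z 42) with the pin on the +y side; nipple on -y to y -54. All in mm
- pump_b: the lubricator that is primed already (its pin is out); otherwise the same in every size as pump_a, fixed to the bench. Which of the two stands on the left varies
- knob_a_top (a point): centre of the flat top of pump_a's black mushroom knob (diameter 54, flat top diameter 44, cap 16 mm tall); 153 mm above the bench when up, 128 mm when fully down; it moves with the knob
- knob_b_top (a point): the same on pump_b
- plunger_a (a joint): how far pump_a's knob is pressed down, m: 0 up, 0.025 fully down. The spring pushes back with about 6 N at the top and 13 N at the bottom and returns the knob by itself when it is let go
- plunger_b (a joint): the same on pump_b (leave it at 0)
- cap_a (a joint): how far pump_a's knob cap has been pulled up off its rod, m (0: seated; it is only a push fit, held by about 6 N)
- cap_b (a joint): the same on pump_b
- indicator_a (a joint): how far pump_a's pin is out, m: 0 to 0.009 at the start, 0.036 fully out. A full downstroke of the knob feeds it out about 8 mm, the upstroke leaves it where it is; past about 27 mm it jumps out to the end by itself and stays. 3 or 4 full strokes are needed
- indicator_b (a joint): how far pump_b's pin is out, m (0.036: fully out, from the start)
- pin_a: pump_a's dark steel indicator pin, diameter 18 mm; origin at the centre of its outer end, which lies 58 mm from the knob axis along pump_a's +y, at z = 42, when in, and 94 mm when out. Not to be touched
- pin_b: the same on pump_b, out all the time. Not to be touched
- die_1: loose white nylon forming die, 111 mm long with its steel dowel, 36 wide, 30 tall, origin under the middle of its block; lies near pump_a, on the robot's side
- die_2: the same, 96 mm long; lies beyond pump_a
- die_3: the same, 96 mm long; lies near pump_b, on the robot's side
- die_4: the same, 111 mm long; lies beyond pump_b
- collar: loose white nylon ring, diameter 60, 22 mm tall, origin under its centre; lies on the bench
- oil_bottle: loose white bottle, diameter 56, 150 mm tall, standing; origin under its centre
- wrench: loose steel wrench lying at the left
Mind the look-alikes: they are no part of the job. Leave any red look-alike of the pump_a alone.

How it is judged (in metres and radians):
On the way, in this order (a step that is already met when the one before it is completed fails the run):
1. the knob of the unprimed lubricator has been pressed well down (value of joint plunger_a above 0.018 m), for 0.02 s.
2. its indicator pin is fully out (value of joint indicator_a above 0.033 m), for 0.1 s.
At the end, for the whole second after the job is handed in: the pin of the lubricator that was not primed is out by more than 33 of its 36 mm and its knob is back up (within 3 mm); the other's pin is still out and its knob up; both knob caps are seated; the dies, collar, bottle and wrench are within 20 mm of where they were (value of joint each of indicator_a, indicator_b above 0.033 m and value of joint each of plunger_a, cap_a, cap_b, plunger_b below 0.003 m and distance of each of die_1, die_2, die_3, die_4, collar, wrench, oil_bottle from where it was at the start of the episode below 0.02 m); the robot touches nothing.
It fails at once if a pin is touched (contact force between any of the fingers, the arm and pin_a above 1 N or contact force between any of the fingers, the arm and pin_b above 1 N).
It fails at once if the knob of the primed lubricator is pressed (more than 6 mm) (value of joint plunger_b above 0.006 m).
It fails at once if a knob cap is pulled up (more than 5 mm) (value of joint any of cap_a, cap_b above 0.005 m).
It fails at once if a loose thing is lifted or pushed more than 30 mm away (distance of any of die_1, die_2, die_3, die_4, collar, wrench, oil_bottle from where it was at the start of the episode above 0.03 m).
It also fails if it takes over 42 s, if anything falls off the work surface, if the arm or the gripper's body presses on something with over 40 N, if the wrist force passes 120 N, or if a joint passes its speed limit or range.

ROBOT

A 6-joint arm with a two-finger parallel gripper is mounted at the origin on the work surface. World frame = base frame: x ahead of the robot, y to its left, z up, the work surface at z = 0. Lengths are in mm, angles in rad, forces in N, time in s.
With the tool pointing down it reaches from about 350 to 975 mm from the base axis. Payload 7.1 kg.
Tool frame: the origin (TCP) lies on the centre line of the jaws, within the pads' length; the fingertips stand 14 mm ahead of it and the grasp point (between the pads) lies 5 mm behind it; x points along the fingers, z is the direction in which the jaws open and shut, and the axes are right-handed (so a half turn about x gives the same grasp; the last joint's range is limited). The gripper opens to 88 mm and grips with 3 to 60 N. Pads are 20 mm wide; open, the fingers measure 115 mm over their backs; the gripper's body (75 mm by 178 mm) begins 61 mm behind the grasp point.
Start: joints at [-1.32, 0.423, 1.63, -0, 1.089, -0.019], TCP at [166.605, -602.368, 236.675] pointing down, gripper open.
Joint ranges: [-3, 3], [-0.9, 2.11], [0.09, 2.58], [-1.31, 4.45], [0.11, 2.69], [-2.54, 2.54]. Speed limits (rad/s): [2.39, 2.39, 3.01, 3.14, 3.14, 3.14].

INTERFACE

Orientations are given as a rotation vector (axis times angle).
In Python, from workcell import ctrl gives the robot as it stands.
- The arm moves only by the tool servo_tool, never from a script. Its argument "plan" is a list that holds one entry, the list of rows, each a list of 7 numbers: the shift along the tool's x, y, z in cm, then the turn, a rotation vector about the tool's x, y, z in rad, then the finger opening in cm, from 0 to 8.78. A call has 1 to 8 rows; each row is the pose to reach, as a shift and turn from the pose commanded when the call began, along the tool's axes at that moment; what a row does not reach only later rows make up. A row lasts 1/12 s, in which the tool goes at most 41.7 mm and 7.16 degrees, less where a joint would pass 70% of its speed; a pose out of reach is approached as far as the arm can. A call with a gripper value outside its range is refused whole. The fingers move at their own pace and stop on an object; the grip force is fixed at half the most. Time passes only in rows, so rows that repeat a pose let the fingers close. It gives the time, the measured TCP pose, the force and the opening at its end, in the units of the state.
- ctrl.get_obs(): the state, without advancing time (a new reading comes with each control period).
- ctrl.get_image(name): name is "side" or "top" or "wrist"; returns the picture (480x640x3 uint8, red, green, blue); there is no depth.
- ctrl.calibration(name): a dict with "K" (3x3 intrinsics, pixels), "view" (4x4, takes a point from world to camera coordinates). Camera axes: x right, y up, looking along -z (the intrinsics and any distortion apply to the point x, -y, -z); pixel columns grow to the right and rows downward; lengths in mm; the calibration is good to about 2 mm. The wrist camera is an equidistant fisheye: a pixel r from the principal point sees the ray r / f radians off the axis. A picture is of the moment at which its call begins: read the wrist's pose just before it. calibration takes no time and is no camera call; for the wrist camera it gives the pose at the moment of the call.
- ctrl.close_job(): hands the job in, once; it reports no verdict.
The state is a dict: "t": time; "qpos": joint angles; "qvel": joint speeds; "joint_torque": joint torques, N m; "ee_pos": TCP position; "orientation": TCP orientation; "ft_force": force on the tool from outside, world axes, zero at the start; "moment": the same for the moment, N m; "width": finger opening in mm.
Only numpy, scipy, OpenCV 4.12 (cv2) and the standard library are available. Lean on these libraries where they do the work, as an engineer would, in place of code of your own. Each camera call takes 0.05 s, during which the arm holds its last target.

## Working session

There is one attempt and no reset: what is moved stays moved. The work goes in short steps, Python scripts to look and compute and a tool call to move; the robot and the scene stay as the last step left them, time stands still between calls to the robot, and variables do not carry over. Pictures are saved under pics/ and viewed, and the job is handed in when it is done.

Besides the shell and the picture viewer there is one more tool, called after "Emit:" by a JSON object that holds its "name" and its "arguments". servo_tool: Moves the arm, as the interface text tells. Its arguments: {"type":"object","properties":{"plan":{"type":"array","items":{"type":"array","items":{"type":"array","items":{"type":"number"}}}}},"required":["plan"]}

```bash
mkdir -p pics; python3 - <<'E'
from workcell import ctrl
import cv2
for n in ("side","top","wrist"):
    im=ctrl.get_image(n); cv2.imwrite(f"pics/{n}0.png",im[:,:,::-1])
    c=ctrl.calibration(n); print(n,c)
o=ctrl.get_obs(); print(o)
E
```

```text
side {'K': array([[461.05388217,   0.        , 326.80889002],
       [  0.        , 461.05388217, 234.50368235],
       [  0.        ,   0.        ,   1.        ]]), 'view': array([[ 9.36846383e-01, -3.49735575e-01,  1.97013993e-03,
        -4.43090426e+02],
       [ 2.29832186e-01,  6.19884349e-01,  7.50280321e-01,
        -2.42380847e+02],
       [-2.63620978e-01, -7.02444604e-01,  6.61116903e-01,
        -9.11605559e+02],
       [ 0.00000000e+00,  0.00000000e+00,  0.00000000e+00,
         1.00000000e+00]])}
top {'K': array([[462.6884854 ,   0.        , 318.77218043],
       [  0.        , 462.6884854 , 246.70974912],
       [  0.        ,   0.        ,   1.        ]]), 'view': array([[ 2.12881118e-02, -9.99771634e-01, -1.86996552e-03,
         7.07125692e+01],
       [ 9.98430493e-01,  2.11625702e-02,  5.18526444e-02,
        -5.08936367e+02],
       [-5.18012298e-02, -2.97087549e-03,  9.98652996e-01,
        -1.31245929e+03],
       [ 0.00000000e+00,  0.00000000e+00,  0.00000000e+00,
         1.00000000e+00]])}
wrist {'K': array([[371.64829954,   0.        , 317.93913064],
      
[... 391 characters left out ...]
000000e+00,  0.00000000e+00,
         1.00000000e+00]])}
{'t': 0.15, 'qpos': array([-1.31999110e+00,  4.23680705e-01,  1.63048357e+00, -3.34028771e-05,
        1.08859417e+00, -1.90068393e-02]), 'qvel': array([-0.00064131, -0.00138487, -0.00343955, -0.00027636, -0.00089581,
       -0.00064659]), 'joint_torque': array([ 1.51178254e-03, -5.44984639e+01, -2.73919344e+01,  6.44483138e-02,
        2.04052735e-02, -7.13261488e-05]), 'ee_pos': array([ 166.50624588, -601.99469786,  236.08277408]), 'orientation': array([ 1.0088847,  1.3257997, -1.0077187]), 'ft_force': array([-0.2485334 , -0.42844055, -0.12138974]), 'moment': array([-0.0196117 ,  0.03125862, -0.01426338]), 'width': 87.56321486654566}
```

View pics/top0.png

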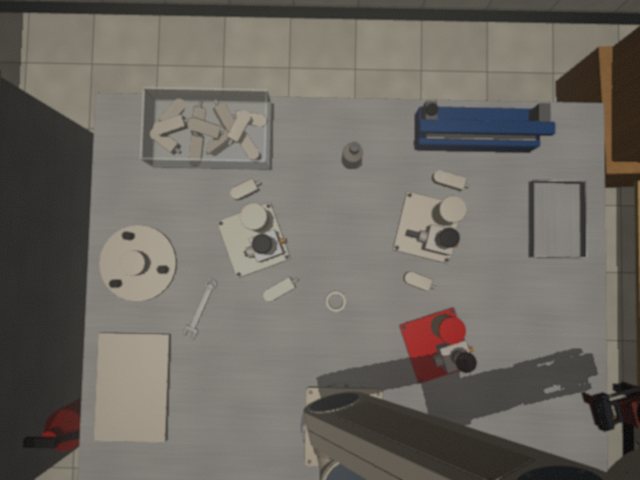

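View pics/side0.png

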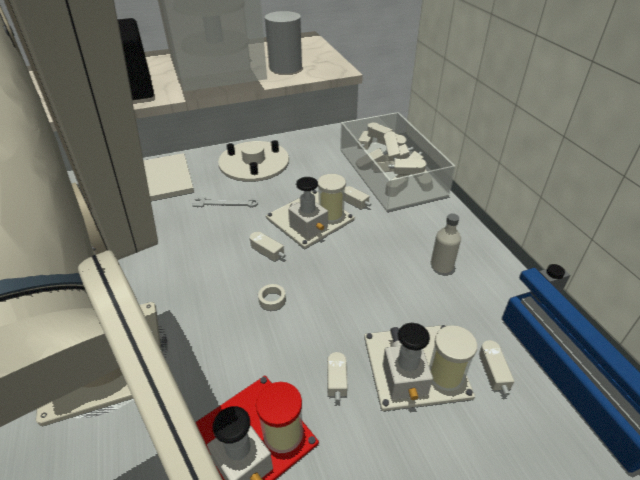

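View pics/wrist0.png

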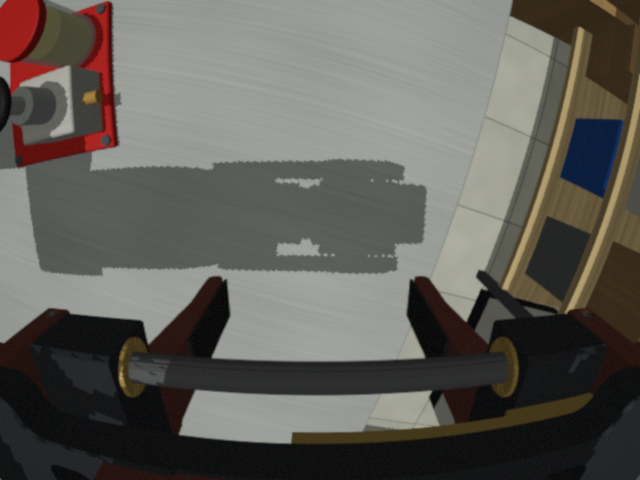

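```bash
python3 - <<'E'
import cv2, numpy as np
t=cv2.imread("pics/top0.png"); s=cv2.imread("pics/side0.png")
f=lambda im,x,y,w,h:cv2.resize(im[y:y+h,x:x+w],(400,300),interpolation=cv2.INTER_CUBIC)
cv2.imwrite("pics/crop0.png",np.vstack([np.hstack([f(t,210,190,100,75),f(t,385,185,100,75)]),np.hstack([f(s,260,165,120,90),f(s,360,315,120,90)])]))
# knobs: dark pixels
for nm,(x,y,w,h) in dict(L=(245,225,40,40),R=(430,222,35,35)).items():
    g=cv2.cvtColor(t,cv2.COLOR_BGR2GRAY)[y:y+h,x:x+w]
    m=(g<60).astype('uint8'); n,l,st,c=cv2.connectedComponentsWithStats(m)
    for i in range(1,n):
        if st[i,4]>15: print(nm,st[i]+np.array([x,y,0,0,0]),c[i]+[x,y])
E
```

```text
R [438 229  21  18 287] [448.40418118 237.59581882]
```

View pics/crop0.png

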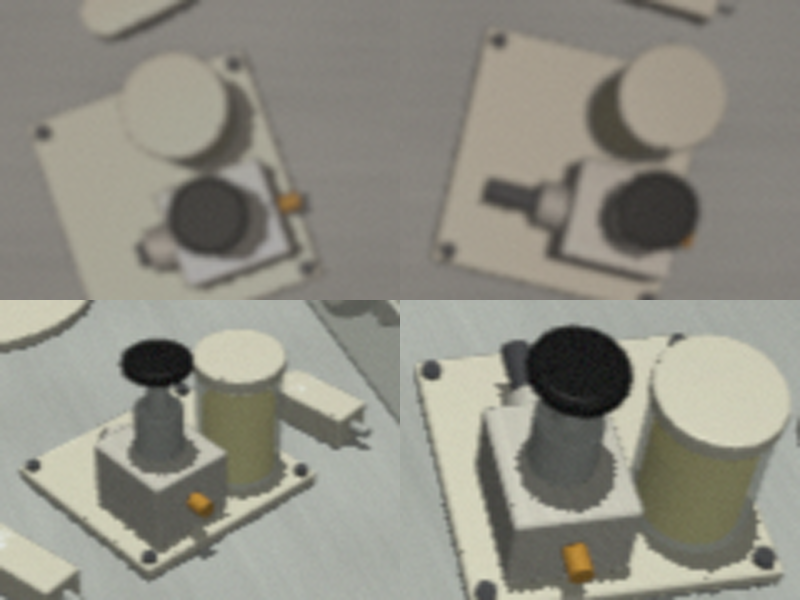

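Candidates in the top view are the left knob (262,244), the right knob (447,238) and the red look-alike knob (463,362). In the crop, the right pump has a long dark pin at (413,234), so it's the primed one. The left pump's nose shows only a short stub at (246,253), so the left one is pump_a. Next I measure it in both views.

```bash
cat > h.py <<'E'
import cv2, numpy as np
from workcell import ctrl
def ray(cal,u,v):
    K,V=cal["K"],cal["view"]; R,t=V[:3,:3],V[:3,3]
    d=np.array([(u-K[0,2])/K[0,0],-(v-K[1,2])/K[1,1],-1.]); 
    return -R.T@t, R.T@d
def onz(cal,u,v,z):
    o,d=ray(cal,u,v); return o+d*(z-o[2])/d[2]
def proj(cal,p):
    K,V=cal["K"],cal["view"]; c=V[:3,:3]@p+V[:3,3]; return K[0,0]*c[0]/-c[2]+K[0,2], K[1,1]*-c[1]/-c[2]+K[1,2]
def tri(a,b):
    (o1,d1),(o2,d2)=a,b; A=np.stack([d1,-d2],1); s=np.linalg.lstsq(A,o2-o1,rcond=None)[0]
    p,q=o1+d1*s[0],o2+d2*s[1]; return (p+q)/2,np.linalg.norm(p-q)
E
python3 - <<'E'
from h import *
t=cv2.imread("pics/top0.png"); s=cv2.imread("pics/side0.png")
ct,cs=ctrl.calibration("top"),ctrl.calibration("side")
def blob(im,x,y,w,h,th):
    g=cv2.cvtColor(im,cv2.COLOR_BGR2GRAY)[y:y+h,x:x+w]
    n,l,st,c=cv2.connectedComponentsWithStats((g<th).astype('uint8'))
    i=1+np.argmax(st[1:,4]); print(st[i]+np.array([x,y,0,0,0]),c[i]+[x,y])
    return c[i]+[x,y], st[i]+np.array([x,y,0,0,0])
for th in (66,72,78): a,sa=blob(t,247,230,30,28,th)
for th in (25,35,50): b,sb=blob(s,292,174,32,22,th)
bb=(sb[0]+(sb[2]-1)/2,sb[1]+(sb[3]-1)/2); 
print(onz(ct,*a,147),onz(cs,*bb,147))
print(tri(ray(ct,*a),ray(cs,*bb)))
print("lid a:",onz(ct,254,216.5,118),"base corners",[onz(ct,u,v,12)[:2].round() for u,v in((220.7,223.2),(268.7,205.7),(287,257),(238,275))])
for nm,p in dict(bottle=(352,148),lidb=(453,210)).items(): print(nm,onz(ct,*p,118))
E
```

```text
[253 235  19  18 101] [262.82178218 244.08910891]
[253 235  19  18 282] [262.09574468 243.69148936]
[253 234  20  20 298] [262.2147651  243.62080537]
[301 183  16   8  25] [310.08 187.32]
[297 178  20  13 197] [306.78172589 183.69543147]
[297 178  21  13 218] [306.69724771 183.79816514]
[505.26411414 227.01327192 147.        ] [504.53466125 220.85765556 147.        ]
(array([506.05147908, 227.45369227, 142.24416839]), np.float64(1.0882923841755818))
lid a: [578.34593108 254.39738628 118.        ] base corners [array([569., 365.]), array([623., 228.]), array([476., 172.]), array([421., 311.])]
bottle [767.3995364   -1.81753179 118.        ]
lidb [ 606.73902608 -272.10093512  118.        ]
```

```bash
cat >> h.py <<'E'
from scipy.spatial.transform import Rotation as Rn
def st(target=None):
    o=ctrl.get_obs(); R=Rn.from_rotvec(o["orientation"]).as_matrix()
    print("t",o["t"],"p",o["ee_pos"].round(1),"F",o["ft_force"].round(1),"w",round(o["width"],1),"q",o["qpos"].round(2))
    if target is not None: print("tool shift cm",(R.T@(np.array(target)-o["ee_pos"])/10).round(2))
    return o,R
E
python3 - <<'E'
from h import *
o,R=st([480,-350,236]); print(R.round(3)); st([520,0,236]); st([505,227,200])
E
```

```text
t 0.15 p [ 166.5 -602.   236.1] F [-0.2 -0.4 -0.1] w 87.6 q [-1.32  0.42  1.63 -0.    1.09 -0.02]
tool shift cm [ 3.000e-02  3.693e+01 -1.593e+01]
[[-0.     0.964  0.267]
 [ 0.001  0.267 -0.964]
 [-1.    -0.    -0.001]]
t 0.15 p [ 166.5 -602.   236.1] F [-0.2 -0.4 -0.1] w 87.6 q [-1.32  0.42  1.63 -0.    1.09 -0.02]
tool shift cm [  0.06  50.12 -48.6 ]
t 0.15 p [ 166.5 -602.   236.1] F [-0.2 -0.4 -0.1] w 87.6 q [-1.32  0.42  1.63 -0.    1.09 -0.02]
tool shift cm [  3.69  54.72 -70.87]
```

Emit:
{"name": "servo_tool", "arguments": {"plan": [[[0, 4, -1.7, 0, 0, 0, 0], [0, 8, -3.4, 0, 0, 0, 0], [0, 12, -5.2, 0, 0, 0, 0], [0, 16, -7, 0, 0, 0, 0], [0, 20, -8.6, 0, 0, 0, 0], [0, 24, -10.4, 0, 0, 0, 0], [0, 28, -12.2, 0, 0, 0, 0], [0, 32, -14, 0, 0, 0, 0]]]}}

```text
t: 0.82
ee_pos: [426.6, -390.7, 236.6]
orientation: [1.008, 1.325, -1.008]
ft_force: [0.0, -0.8, 0.9]
width: 37.8
```

Emit:
{"name": "servo_tool", "arguments": {"plan": [[[0, 2, -3.5, 0, 0, 0, 0], [0, 4, -7, 0, 0, 0, 0], [0, 6, -10.5, 0, 0, 0, 0], [0, 8, -14, 0, 0, 0, 0], [0, 10, -17.5, 0, 0, 0, 0], [0, 12, -21, 0, 0, 0, 0], [0, 14, -24.5, 0, 0, 0, 0], [0, 16, -28, 0, 0, 0, 0]]]}}

```text
t: 1.48
ee_pos: [505.0, -77.9, 236.7]
orientation: [1.008, 1.325, -1.008]
ft_force: [1.3, 0.2, -0.6]
width: 0.1
```

```bash
python3 - <<'E'
from h import *
st([505,227,190])
E
```

```text
t 1.4833 p [505.  -77.9 236.7] F [ 1.3  0.2 -0.6] w 0.1 q [-0.18  0.26  1.88 -0.    1.01  1.12]
tool shift cm [  4.67   8.13 -29.38]
```

Emit:
{"name": "servo_tool", "arguments": {"plan": [[[0, 0.8, -3.6, 0, 0, 0, 0], [0, 1.6, -7.2, 0, 0, 0, 0], [0, 2.5, -10.8, 0, 0, 0, 0], [0, 3.4, -14.4, 0, 0, 0, 0], [0, 4.2, -18, 0, 0, 0, 0], [0, 5, -21.6, 0, 0, 0, 0], [0, 5.9, -25.2, 0, 0, 0, 0], [0, 6.7, -28.8, 0, 0, 0, 0]]]}}

```text
t: 2.15
ee_pos: [492.4, 217.5, 236.6]
orientation: [1.008, 1.325, -1.008]
ft_force: [0.9, -0.8, -0.2]
width: 0.5
```

Emit:
{"name": "servo_tool", "arguments": {"plan": [[[1, 0, 0, 0, 0, 0, 0], [2, 0, 0, 0, 0, 0, 0], [3, 0, 0, 0, 0, 0, 0], [3.5, 0, 0, 0, 0, 0, 0], [3.5, 0, 0, 0, 0, 0, 0], [3.5, 0, 0, 0, 0, 0, 0]]]}}

```text
t: 2.65
ee_pos: [492.8, 214.3, 201.2]
orientation: [1.009, 1.325, -1.011]
ft_force: [-0.3, 0.2, -0.2]
width: 0.2
```

```bash
python3 - <<'E'
from h import *
st([505,227,175])
for n in ("side","top"):
    cv2.imwrite(f"pics/{n}1.png",ctrl.get_image(n)[:,:,::-1])
s=cv2.imread("pics/side1.png");t=cv2.imread("pics/top1.png")
f=lambda im,x,y,w,h:cv2.resize(im[y:y+h,x:x+w],(400,300),interpolation=cv2.INTER_CUBIC)
cv2.imwrite("pics/c1.png",np.hstack([f(s,260,135,120,90),f(t,200,180,120,90)]))
E
```

```text
t 2.65 p [492.8 214.3 201.2] F [-0.3  0.2 -0.2] w 0.2 q [ 0.39  0.34  1.85 -0.    0.95  1.69]
tool shift cm [ 2.61  1.52 -0.9 ]
```

View pics/c1.png

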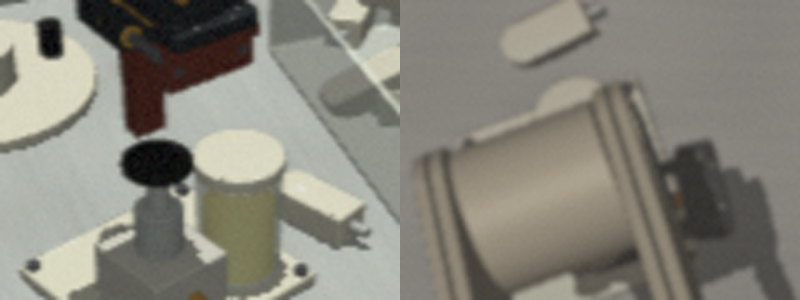

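Emit:
{"name": "servo_tool", "arguments": {"plan": [[[0, 0.8, -0.5, 0, 0, 0, 0], [1, 1.5, -0.9, 0, 0, 0, 0], [2, 1.5, -0.9, 0, 0, 0, 0], [2.6, 1.5, -0.9, 0, 0, 0, 0], [2.6, 1.5, -0.9, 0, 0, 0, 0], [2.6, 1.5, -0.9, 0, 0, 0, 0]]]}}

```text
t: 3.25
ee_pos: [504.1, 228.1, 174.7]
orientation: [1.007, 1.326, -1.01]
ft_force: [0.9, -0.9, 0.3]
width: 0.5
```

```bash
python3 - <<'E'
from h import *
o,R=st([505,227,142])
for n in ("side","wrist"):
    cv2.imwrite(f"pics/{n}2.png",ctrl.get_image(n)[:,:,::-1])
s=cv2.imread("pics/side2.png");w=cv2.imread("pics/wrist2.png")
f=lambda im,x,y,w,h:cv2.resize(im[y:y+h,x:x+w],(400,300),interpolation=cv2.INTER_CUBIC)
cv2.imwrite("pics/c2.png",np.hstack([f(s,260,135,120,90),cv2.resize(w,(400,300))]))
E
```

```text
t 3.25 p [504.1 228.1 174.7] F [ 0.9 -0.9  0.3] w 0.5 q [ 0.4   0.4   1.83 -0.    0.91  1.7 ]
tool shift cm [3.27 0.06 0.12]
```

View pics/c2.png

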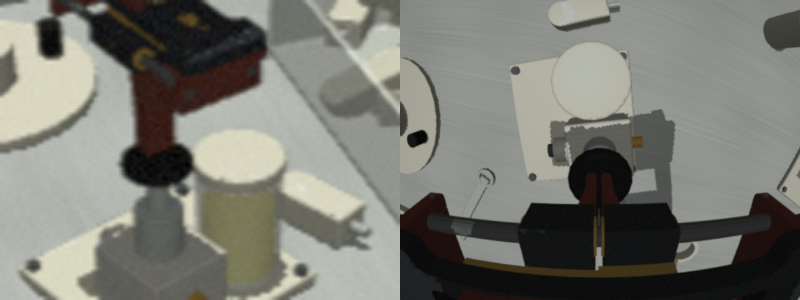

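The fingertips are centred over the left pump's black knob, at (150,155) in the side crop and (600,178) in the wrist crop. The pin stub shows on the nose at (550,150), so this is the unprimed pump. Now the first press.

Emit:
{"name": "servo_tool", "arguments": {"plan": [[[0.6, 0, 0, 0, 0, 0, 0], [1.2, 0, 0, 0, 0, 0, 0], [1.8, 0, 0, 0, 0, 0, 0], [2.4, 0, 0, 0, 0, 0, 0], [2.8, 0, 0, 0, 0, 0, 0], [2.8, 0, 0, 0, 0, 0, 0]]]}}

```text
t: 3.85
ee_pos: [505.6, 228.6, 147.8]
orientation: [1.009, 1.324, -1.007]
ft_force: [-1.1, -0.1, 7.2]
width: 0.2
```

Emit:
{"name": "servo_tool", "arguments": {"plan": [[[0.2, 0, 0, 0, 0, 0, 0], [0.4, 0, 0, 0, 0, 0, 0], [0.5, 0, 0, 0, 0, 0, 0], [0.5, 0, 0, 0, 0, 0, 0]]]}}

```text
t: 4.18
ee_pos: [505.6, 228.5, 143.4]
orientation: [1.009, 1.324, -1.007]
ft_force: [-1.5, -1.1, 10.1]
width: 0.3
```

Emit:
{"name": "servo_tool", "arguments": {"plan": [[[0.2, 0, 0, 0, 0, 0, 0], [0.3, 0, 0, 0, 0, 0, 0], [0.3, 0, 0, 0, 0, 0, 0]]]}}

```text
t: 4.43
ee_pos: [505.7, 228.6, 142.1]
orientation: [1.01, 1.324, -1.006]
ft_force: [-5.6, -2.6, 23.6]
width: 0.1
```

Force jumped to 24 N at z 142, so the knob is at its stop. Lift it off and repeat.

Emit:
{"name": "servo_tool", "arguments": {"plan": [[[-0.8, 0, 0, 0, 0, 0, 0], [-1.6, 0, 0, 0, 0, 0, 0], [-2.4, 0, 0, 0, 0, 0, 0], [-3, 0, 0, 0, 0, 0, 0], [-3, 0, 0, 0, 0, 0, 0], [-3, 0, 0, 0, 0, 0, 0]]]}}

```text
t: 4.93
ee_pos: [504.6, 228.2, 169.4]
orientation: [1.008, 1.325, -1.008]
ft_force: [0.1, 0.4, -0.6]
width: 0.5
```

Emit:
{"name": "servo_tool", "arguments": {"plan": [[[0.7, 0, 0, 0, 0, 0, 0], [1.4, 0, 0, 0, 0, 0, 0], [2.1, 0, 0, 0, 0, 0, 0], [2.6, 0, 0, 0, 0, 0, 0], [2.9, 0, 0, 0, 0, 0, 0], [3, 0, 0, 0, 0, 0, 0], [3, 0, 0, 0, 0, 0, 0]]]}}

```text
t: 5.52
ee_pos: [505.3, 228.5, 142.0]
orientation: [1.009, 1.324, -1.007]
ft_force: [-8.7, -4.2, 33.5]
width: 0.7
```

Second stroke is fully down at 33 N. Third stroke next.

Emit:
{"name": "servo_tool", "arguments": {"plan": [[[-0.8, 0, 0, 0, 0, 0, 0], [-1.6, 0, 0, 0, 0, 0, 0], [-2.4, 0, 0, 0, 0, 0, 0], [-3, 0, 0, 0, 0, 0, 0], [-3, 0, 0, 0, 0, 0, 0], [-3, 0, 0, 0, 0, 0, 0]]]}}

```text
t: 6.02
ee_pos: [504.4, 228.1, 169.0]
orientation: [1.007, 1.325, -1.009]
ft_force: [-1.3, -0.7, 0.3]
width: 0.4
```

Emit:
{"name": "servo_tool", "arguments": {"plan": [[[0.7, 0, 0, 0, 0, 0, 0], [1.4, 0, 0, 0, 0, 0, 0], [2.1, 0, 0, 0, 0, 0, 0], [2.6, 0, 0, 0, 0, 0, 0], [2.9, 0, 0, 0, 0, 0, 0], [3, 0, 0, 0, 0, 0, 0], [3, 0, 0, 0, 0, 0, 0]]]}}

```text
t: 6.6
ee_pos: [505.1, 228.4, 141.9]
orientation: [1.008, 1.325, -1.008]
ft_force: [-9.1, -4.0, 35.3]
width: 0.5
```

Emit:
{"name": "servo_tool", "arguments": {"plan": [[[-0.8, 0, 0, 0, 0, 0, 0], [-1.6, 0, 0, 0, 0, 0, 0], [-2.4, 0, 0, 0, 0, 0, 0], [-3, 0, 0, 0, 0, 0, 0], [-3, 0, 0, 0, 0, 0, 0], [-3, 0, 0, 0, 0, 0, 0]]]}}

```text
t: 7.1
ee_pos: [504.5, 228.1, 168.9]
orientation: [1.008, 1.325, -1.009]
ft_force: [0.6, 0.3, 0.5]
width: 0.6
```

```bash
python3 - <<'E'
from h import *
st([505,227,175])
for n in ("side","wrist"):
    cv2.imwrite(f"pics/{n}3.png",ctrl.get_image(n)[:,:,::-1])
s=cv2.imread("pics/side3.png");w=cv2.imread("pics/wrist3.png")
f=lambda im,x,y,w,h:cv2.resize(im[y:y+h,x:x+w],(400,300),interpolation=cv2.INTER_CUBIC)
cv2.imwrite("pics/c3.png",np.hstack([f(s,260,135,120,90),cv2.resize(w,(400,300))]))
E
```

```text
t 7.1 p [504.5 228.1 168.9] F [0.6 0.3 0.5] w 0.6 q [0.4  0.41 1.84 0.   0.89 1.7 ]
tool shift cm [-0.61  0.02  0.12]
```

View pics/c3.png

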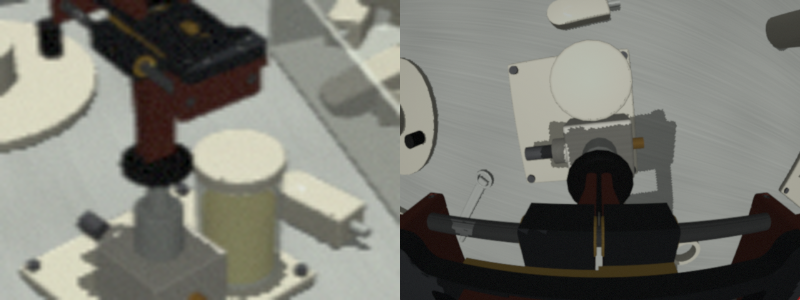

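The pin now shows clearly on the nose (wrist crop 526–550,153; side crop 90,222), but it isn't certainly at its end. I'll do a fourth stroke and then measure.

Emit:
{"name": "servo_tool", "arguments": {"plan": [[[0.7, 0, 0, 0, 0, 0, 0], [1.4, 0, 0, 0, 0, 0, 0], [2.1, 0, 0, 0, 0, 0, 0], [2.6, 0, 0, 0, 0, 0, 0], [2.9, 0, 0, 0, 0, 0, 0], [3, 0, 0, 0, 0, 0, 0], [3, 0, 0, 0, 0, 0, 0]]]}}

```text
t: 7.78
ee_pos: [505.0, 228.4, 142.0]
orientation: [1.008, 1.325, -1.008]
ft_force: [-8.9, -3.7, 30.8]
width: 0.3
```

Emit:
{"name": "servo_tool", "arguments": {"plan": [[[-0.8, 0, 0, 0, 0, 0, 0], [-1.6, 0, 0, 0, 0, 0, 0], [-2.4, 0, 0, 0, 0, 0, 0], [-3, 0, 0, 0, 0, 0, 0], [-3, 0, 0, 0, 0, 0, 0], [-3, 0, 0, 0, 0, 0, 0]]]}}

```text
t: 8.28
ee_pos: [504.7, 228.2, 169.2]
orientation: [1.008, 1.325, -1.008]
ft_force: [0.2, 0.8, 0.8]
width: 0.3
```

```bash
python3 - <<'E'
from h import *
st([505,227,175])
for n in ("side","wrist"):
    cv2.imwrite(f"pics/{n}4.png",ctrl.get_image(n)[:,:,::-1])
s=cv2.imread("pics/side4.png");w=cv2.imread("pics/wrist4.png");w3=cv2.imread("pics/wrist3.png");s3=cv2.imread("pics/side3.png")
f=lambda im,x,y,w,h:cv2.resize(im[y:y+h,x:x+w],(400,300),interpolation=cv2.INTER_CUBIC)
cv2.imwrite("pics/c4.png",np.vstack([np.hstack([f(s3,260,165,120,90),f(w3,170,190,160,120)]),np.hstack([f(s,260,165,120,90),f(w,170,190,160,120)])]))
E
```

```text
t 8.2833 p [504.7 228.2 169.2] F [0.2 0.8 0.8] w 0.3 q [0.4  0.41 1.84 0.   0.89 1.7 ]
tool shift cm [-0.58 -0.01  0.13]
```

View pics/c4.png

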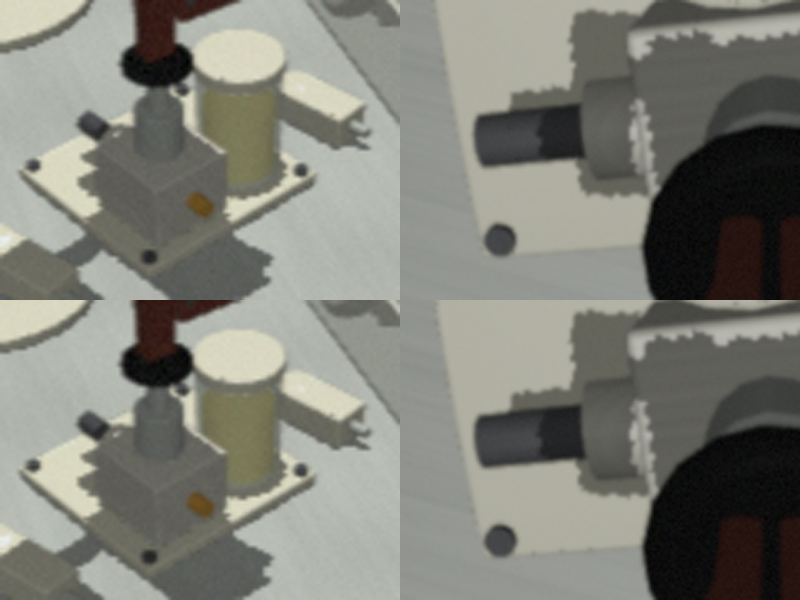

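Strokes 3 and 4 give the same pin length, about 100 px in the wrist crop, so the pin had already reached its end. I'll retreat and check with the top camera.

Emit:
{"name": "servo_tool", "arguments": {"plan": [[[-2, 0, 0, 0, 0, 0, 0], [-5, 0, 0, 0, 0, 0, 0], [-8, 0, 0, 0, 0, 0, 0], [-8, 1, 3.5, 0, 0, 0, 0], [-8, 1, 7, 0, 0, 0, 0], [-8, 0, 11, 0, 0, 0, 0], [-8, -1, 15, 0, 0, 0, 0], [-8, -2, 18, 0, 0, 0, 0]]]}}

```text
t: 9.05
ee_pos: [533.3, 47.0, 248.9]
orientation: [1.008, 1.325, -1.009]
ft_force: [-0.0, -0.1, -0.3]
width: 0.6
```

Emit:
{"name": "servo_tool", "arguments": {"plan": [[[0, -1, 3.5, 0, 0, 0, 0], [0, -2, 7, 0, 0, 0, 0], [0, -2, 11, 0, 0, 0, 0], [0, -2, 15, 0, 0, 0, 0], [0, -2, 18, 0, 0, 0, 0], [0, -2, 20, 0, 0, 0, 0], [0, -2, 20, 0, 0, 0, 0], [0, -2, 20, 0, 0, 0, 0]]]}}

```text
t: 9.72
ee_pos: [567.2, -149.3, 248.6]
orientation: [1.01, 1.326, -1.01]
ft_force: [0.1, 0.0, -0.3]
width: 0.5
```

```bash
python3 - <<'E'
from h import *
st()
for n in ("side","top"): cv2.imwrite(f"pics/{n}5.png",ctrl.get_image(n)[:,:,::-1])
s=cv2.imread("pics/side5.png");t=cv2.imread("pics/top5.png")
f=lambda im,x,y,w,h:cv2.resize(im[y:y+h,x:x+w],(400,300),interpolation=cv2.INTER_CUBIC)
cv2.imwrite("pics/c5.png",np.vstack([np.hstack([f(t,210,190,100,75),f(s,260,165,120,90)]),np.hstack([cv2.resize(t,(400,300)),cv2.resize(s,(400,300))])]))
E
```

```text
t 9.7167 p [ 567.2 -149.3  248.6] F [ 0.1  0.  -0.3] w 0.5 q [-0.28  0.35  1.71  0.    1.08  1.03]
```

View pics/c5.png

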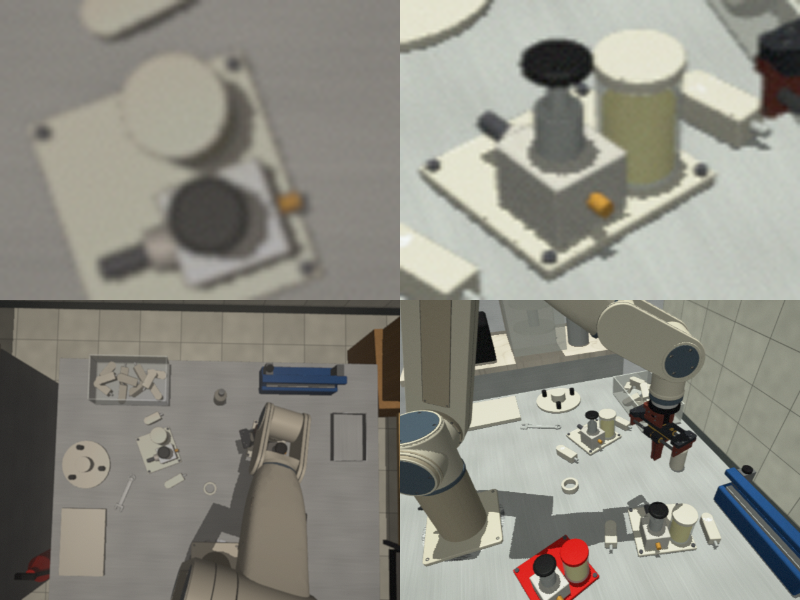

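The pin is out at (100–145,262) in the top crop, and the knob is back up at (557,62) in the side crop. One numeric check, then I hand in.

```bash
python3 - <<'E'
from h import *
ct=ctrl.calibration("top"); k=np.array([505,227.])
p=onz(ct,210+100/4,190+266/4,42)[:2]; print("pin tip dist",np.linalg.norm(p-k))
a=cv2.imread("pics/side0.png");b=cv2.imread("pics/side5.png");A=cv2.imread("pics/top0.png");B=cv2.imread("pics/top5.png")
def c(im,x,y,w,h,th):
    g=cv2.cvtColor(im,cv2.COLOR_BGR2GRAY)[y:y+h,x:x+w]
    n,l,s,cc=cv2.connectedComponentsWithStats((g<th).astype('uint8')); i=1+np.argmax(s[1:,4]); return cc[i]+[x,y]
print("side knob a before/after",c(a,292,174,32,22,50),c(b,292,174,32,22,50))
print("side knob b",c(a,392,320,45,32,45),c(b,392,320,45,32,45))
def m(im,x,y,w,h):
    g=cv2.cvtColor(im,cv2.COLOR_BGR2GRAY)[y:y+h,x:x+w]
    t,mm=cv2.threshold(g,0,255,cv2.THRESH_OTSU); M=cv2.moments(mm,True); return (round(x+M['m10']/M['m00'],1),round(y+M['m01']/M['m00'],1))
for n,r in dict(die1=(255,270,50,38),die2=(222,172,45,32),collar=(322,287,30,30),wrench=(180,275,42,68)).items(): print(n,m(A,*r),m(B,*r))
ctrl.close_job()
E
```

```text
pin tip dist 93.90242547681135
side knob a before/after [306.69724771 183.79816514] [306.78672986 183.80094787]
side knob b [413.12400636 336.2782194 ] [411.44477172 335.91605302]
die1 (277.6, 289.6) (277.6, 289.6)
die2 (242.8, 189.1) (242.7, 189.1)
collar (335.7, 300.9) (335.7, 301.0)
wrench (199.9, 308.5) (199.9, 308.4)
the job is handed in; nothing more can be done
```

I primed pump_a (the left lubricator, whose pin was still in) with four full knob presses using the closed fingertips. I then backed the arm away and handed the job in about 10 s into the 42 s allowed.

- **Pin:** it looked the same after the third and fourth strokes. Its tip measures 93.9 mm from the knob axis, against 94 mm for fully out.
- **Knob:** each press reached its stop at about 24 to 35 N. The knob is back at its starting position in the side view, to about 0.1 px.
- **Loose things:** die_1, die_2, the collar and the wrench are within about 0.1 px of where they started in the top view. I did not measure die_3, die_4 or the bottle; the arm never went down near them.
- **Disagreement:** pump_b's knob reads 1.7 px off sideways in the side view. I put this down to the arm's shadow on the dark mask but did not check further; the arm stayed well above that knob throughout.

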